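# Block the gaps in a packed tray of cleaned engine parts

### The job

Two cleaned metal blocks lie packed in the black tray; fill the gap left at each end of the tray with the blocking brick that fits it (the yellow and the blue one), standing upright and pushed fully home on the tray floor, so that nothing can shift. Do not touch the cleaned blocks with the gripper, leave them lying flat in the tray, and leave the spare orange brick and everything else on the bench where it stands.

Things in the scene. Friction and masses are not known exactly. Their poses are not given: they have to be found in the camera images.
- tray: fixed black open tray, outside 120 mm (its x) by 274 mm (its y) by 50 mm tall, walls and floor 5 mm thick: inside 110 by 264 by 45 mm deep. Origin at the centre of its underside, z up; the packing runs along its y. Two metal blocks lie mid-tray, about 2 mm apart; the gaps are at the two y ends, between end wall and block: about 30 mm beside the manifold, about 50 mm beside the injector
- manifold_mid (a point): centre (half-way up) of the cleaned aluminium manifold block with three brass ports, loose in the tray, 100 mm (its x) by 110 mm (its y) by 34 mm tall; features on top rise 4 mm more. Axes parallel to the tray's. It may be at either side of the injector block. The gripper must not touch it
- injector_mid (a point): centre (half-way up) of the cleaned aluminium injector block with a round copper face, loose in the tray, 100 mm (its x) by 70 mm (its y) by 34 mm tall; features on top rise 4 mm more. Axes parallel to the tray's. The gripper must not touch it
- yellow_brick_mid (a point): centre of the rigid yellow brick, 90 mm tall, z up. Body 100 (x) by 28 (y) by 45 mm tall, its lowest 9 mm bevelled 4 mm inwards on both long sides; on its middle a grip rib 60 (x) by 24 (y) by 45 mm tall, from 0 to 45 mm above this point. Grip the rib across y. 0.09 kg. Fits the narrower gap with 2.5 mm to spare; seated: body level with the rim, this point 50 mm over the tray underside
- blue_brick_mid (a point): centre of the rigid blue brick, 90 mm tall, z up. Body 100 (x) by 48 (y) by 45 mm tall, its lowest 9 mm bevelled 4 mm inwards on both long sides; on its middle a grip rib 60 (x) by 24 (y) by 45 mm tall, from 0 to 45 mm above this point. Grip the rib across y. 0.13 kg. Fits the wider gap with 2.5 mm to spare; seated: body level with the rim, this point 50 mm over the tray underside
- orange_brick_mid (a point): centre of the rigid orange brick, 90 mm tall, z up. Body 100 (x) by 66 (y) by 45 mm tall, its lowest 9 mm bevelled 4 mm inwards on both long sides; on its middle a grip rib 60 (x) by 24 (y) by 45 mm tall, from 0 to 45 mm above this point. Grip the rib across y. Spare, too thick for either gap: leave it where it stands
- wash_yellow: white wash bottle with yellow cap and spout, 68 mm across, 205 mm tall; origin at the centre of its foot. Bystander
- wash_blue: white wash bottle with blue cap and spout, 68 mm across, 205 mm tall; origin at the centre of its foot. Bystander
- locking_pliers: steel locking pliers lying flat, about 220 mm long, 22 mm high; origin under the middle, jaws to its -x. Bystander
Things that resemble listed ones, but are neither listed nor needed, are in the scene too. There is more than one size of the part that bears blue_brick_mid; the job needs the smallest.

How it is judged:
By the outcome, as a careful person would: the job done as asked, in the order asked, and still so for the second after the job is handed in, with the robot touching nothing.
It also fails if it takes over 64 s, if anything falls off the work surface, if the arm or the gripper's body presses on something with over 40 N, if the wrist force passes 120 N, or if a joint passes its speed limit or range.

### The arm

A 6-joint arm with a two-finger parallel gripper is mounted at the origin on the work surface. World frame = base frame: x ahead of the robot, y to its left, z up, the work surface at z = 0. Lengths are in m, angles in degrees, forces in N, time in s.
With the tool pointing down it reaches from about 0.4 to 0.825 m from the base axis. Payload 7 kg.
Tool frame: the origin (TCP) lies at the very end of the fingers, on their centre line; the grasp point (between the pads) lies 19 mm behind it (ctrl.pinch_z is the distance from the TCP to the grasp point, in m); z points along the fingers, x is the direction in which the jaws open and shut, and the axes are right-handed (so a half turn about z gives the same grasp; the last joint's range is limited). The gripper opens to 88 mm and grips with 3 to 60 N. Pads are 19 mm wide; open, the fingers measure 130 mm over their backs; the gripper's body (78 mm by 193 mm) begins 47 mm behind the grasp point.
Start: joints at [-52.42, 20.546, 0.682, 0, -70.136, -16.507], TCP at [0.243, -0.63, 0.227] pointing down, gripper open.
Joint ranges: [-176.03, 176.03], [-82.01, 121.73], [-58.28, 71.71], [-173.87, 95.51], [-174.79, -0.11], [-173.66, 173.66]. Speed limits (degrees/s): [136.94, 136.94, 172.46, 180, 180, 180].

### API

Orientations are given as [roll, pitch, yaw] about the fixed x, y, z axes, in that order (R = Rz(yaw) Ry(pitch) Rx(roll)).
In Python, from plant import ctrl gives the robot as it stands.
- The arm moves only by the tool carry_out, never from a script. Its argument "increments" is a list of rows, each a list of 7 numbers: the turn, a rotation vector about the world's x, y, z in degrees, then the shift along the world's x, y, z in mm, then the closure, from 0 (fully open) to 1 (shut). In form: [[ax, ay, az, dx, dy, dz, grip], ...]. A call has 1 to 20 rows; each row is the pose to reach, as a shift and turn from the pose commanded when the call began; what a row does not reach only later rows make up. A row lasts 1/8 s, in which the tool goes at most 62.5 mm and 10.7 degrees, less where a joint would pass 70% of its speed; a pose out of reach is approached as far as the arm can. A call with a gripper value outside its range is refused whole. The fingers move at their own pace and stop on an object; the grip force is fixed at half the most. Time passes only in rows, so rows that repeat a pose let the fingers close. It gives the time, the measured TCP pose, the force and the opening at its end, in the units of the state.
- ctrl.get_obs(): the state, without advancing time (a new reading comes with each control period).
- ctrl.snapshot(name): name is "scene" or "top" or "wrist"; returns a dict with "pixels" (420x560x3 uint8, blue, green, red), "intrinsics" (3x3 intrinsics, pixels), "rvec" (rotation vector, rad) and "tvec" (3), from world to camera coordinates, as OpenCV has them; the wrist camera has in their place "hand_eye" (4x4, takes a point from camera to tool coordinates, whose origin is the TCP and whose axes are the tool frame's). Camera axes: x right, y down, z forward; pixel columns grow to the right and rows downward; lengths in m; the calibration is good to about 2 mm. A picture is of the moment at which its call begins: read the wrist's pose just before it. There is no depth.
- ctrl.close_job(): hands the job in, once; it reports no verdict.
Trained networks look in a picture, given as the dict that the camera call returned (one of the last four; its "shot" number tells which), for a name from the list of things; names that differ only in an ending like _2 or _b are one class to them, and where a whole thing is asked for, a point or a joint stands for the part that bears it (a point fixed in the world has none). Each returns a list of dicts, best first, with "confidence" (0 to 1); they miss things now and then, are a little off and sometimes report something else, mostly with a low value. They report only what shows in the picture. A call takes as long as a camera call. They do not tell look-alikes from the thing itself.
- ctrl.search_frame(picture, label): "centre" ([x, y, z] in m, in world coordinates, good to about 4 mm: the middle of the surface that is visible of it).
- ctrl.outline_of(picture, label): "pixels" (420x560 bool, what is visible of it).
The state is a dict: "clock": time; "joint_pos": joint angles; "qvel": joint speeds; "tau": joint torques, N m; "tool_pos": TCP position; "orientation": TCP orientation; "force": force on the tool from outside, world axes, zero at the start; "moment": the same for the moment, N m; "opening": finger opening in m.
Only numpy, scipy, OpenCV 4.12 (cv2) and the standard library are available. Lean on these libraries where they do the work, as an engineer would, in place of code of your own. Each camera call takes 0.05 s, during which the arm holds its last target. There are 200 camera calls.

## Working session

There is one attempt and no reset: what is moved stays moved. The work goes in short steps, Python scripts to look and compute and a tool call to move; the robot and the scene stay as the last step left them, time stands still between calls to the robot, and variables do not carry over. Pictures are saved under pics/ and viewed, about 8 in all and at most 12, crops included, and the job is handed in when it is done.

Besides the shell and the picture viewer there is one more tool, called after "Call:" as name(argument=value, ...) on one line, values as JSON. carry_out: Moves the arm, as the interface text tells. Its arguments: {"type":"object","properties":{"increments":{"type":"array"}},"required":["increments"]}

```bash
mkdir -p pics; ls; python3 - <<'E'
from plant import ctrl
import cv2,numpy as np
o=ctrl.get_obs();print(o)
ims=[]
for n in("scene","top"):
    p=ctrl.snapshot(n);cv2.imwrite(f"pics/{n}0.png",p["pixels"])
    for l in("tray","manifold_mid","injector_mid","yellow_brick_mid","blue_brick_mid","orange_brick_mid","wash_yellow","wash_blue","locking_pliers"):
        for d in ctrl.search_frame(p,l)[:4]:
            print(n,l,np.round(d["centre"],3),round(d["confidence"],2))
E
```

```text
pics
{'clock': 0.0, 'joint_pos': array([-5.24189231e+01,  2.05903265e+01,  6.34312498e-01, -2.24725059e-02,
       -7.01357556e+01, -1.65079616e+01]), 'qvel': array([ 0.00218452,  0.06201192,  0.07457558,  0.03136335,  0.02392217,
       -0.04444164]), 'tau': array([ 3.63186173e-04, -5.82717276e+01,  2.93063056e+01,  6.99750915e+00,
        7.07254512e-03, -1.53140181e-04]), 'tool_pos': array([ 0.24252528, -0.62939839,  0.2256319 ]), 'orientation': array([-1.79994176e+02, -9.39902894e-02,  1.11065458e+02]), 'force': array([ 0.68237685, -0.08150684, -0.04896235]), 'moment': array([ 0.01652262, -0.01599047,  0.00804203]), 'opening': 0.08795295327128302}
scene tray [0.576 0.19  0.035] 0.97
scene manifold_mid [0.579 0.177 0.039] 0.81
scene injector_mid [0.558 0.274 0.041] 0.57
scene yellow_brick_mid [ 0.64  -0.137  0.048] 0.62
scene blue_brick_mid [ 0.493 -0.113  0.048] 0.91
scene blue_brick_mid [0.38  0.027 0.06 ] 0.75
scene blue_brick_mid [ 0.321 -0.196  0.052] 0.56
scene orange_brick_mid [ 0.502 -0.309  0.046] 0.72
scene wash_yellow [ 0.716 -0.397  0.112] 0.84
scene wash_blue [ 0.808 -0.01   0.1  ] 0.72
scene locking_pliers [ 0.802 -0.2    0.013] 0.61
top tray [0.566 0.29  0.014] 0.64
top tray [ 0.475 -0.096  0.043] 0.33
top manifold_mid [0.574 0.187 0.044] 0.57
top injector_mid [0.554 0.274 0.036] 0.77
top blue_brick_mid [0.364 0.042 0.057] 0.95
top blue_brick_mid [ 0.312 -0.176  0.062] 0.89
top blue_brick_mid [ 0.472 -0.099  0.044] 0.87
top orange_brick_mid [ 0.481 -0.288  0.044] 0.62
top wash_yellow [ 0.687 -0.37   0.126] 0.6
top wash_blue [0.787 0.014 0.125] 0.93
top locking_pliers [ 0.801 -0.176  0.017] 0.91
```

View pics/top0.png

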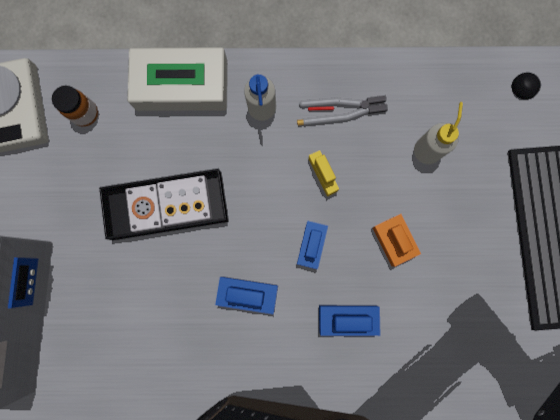

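View pics/scene0.png

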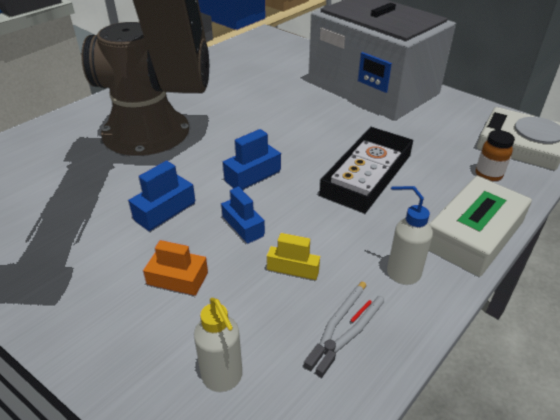

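```bash
cat > h.py <<'E'
import cv2,numpy as np
from scipy.optimize import minimize
from scipy.spatial.transform import Rotation as R
from plant import ctrl
def shot(n):
    o=ctrl.get_obs();p=ctrl.snapshot(n)
    if n=="wrist":
        T=np.eye(4);T[:3,:3]=R.from_euler('xyz',o["orientation"],degrees=True).as_matrix();T[:3,3]=o["tool_pos"]
        C=np.linalg.inv(T@p["hand_eye"]);p["rvec"]=cv2.Rodrigues(C[:3,:3])[0];p["tvec"]=C[:3,3]
    return p
def proj(p,X):
    return cv2.projectPoints(np.asarray(X,float).reshape(-1,3),np.array(p["rvec"],float),np.array(p["tvec"],float),p["intrinsics"],None)[0].reshape(-1,2)
def box(a,b,z0,z1): return np.array([[x,y,z] for x in(-a/2,a/2) for y in(-b/2,b/2) for z in(z0,z1)])
def brick(w): return [np.vstack([box(.1,w-.008,0,.009),box(.1,w,.009,.045)]),box(.06,.024,.045,.09)]
TRAY=[box(.12,.274,0,.05)]
def place(B,q,z=0):
    c,s=np.cos(q[2]),np.sin(q[2]);M=np.array([[c,-s,0],[s,c,0],[0,0,1]])
    return [b@M.T+[q[0],q[1],z] for b in B]
def render(p,B,q,z=0):
    m=np.zeros((420,560),np.uint8)
    for b in place(B,q,z):
        cv2.fillConvexPoly(m,np.round(cv2.convexHull(proj(p,b).astype(np.float32))*16).astype(np.int32),255,cv2.LINE_AA,4)
    return m/255.
def fit(ps,ms,B,q0,z=0):
    g=lambda m:cv2.GaussianBlur(np.asarray(m,float),(0,0),2)
    G=[g(m) for m in ms]
    f=lambda q:sum(((g(render(p,B,q,z))-m)**2).sum() for p,m in zip(ps,G))
    q0=np.array(q0,float)
    r=minimize(f,q0,method="Nelder-Mead",options=dict(initial_simplex=np.vstack([q0]+[q0+d for d in np.diag([.015,.015,.15])]),xatol=1e-4,fatol=.01,maxiter=200))
    return r.x,r.fun/sum((m**2).sum() for m in G)
def cmask(p,h0,h1,near=None,smin=100):
    v=cv2.cvtColor(p["pixels"],cv2.COLOR_BGR2HSV)
    m=cv2.inRange(v,(h0,smin,30),(h1,255,255))
    n,l,st,c=cv2.connectedComponentsWithStats(m)
    if near is None: return m>0
    i=1+np.argmin([np.hypot(*(c[k]-near))+(1e4 if st[k][4]<60 else 0) for k in range(1,n)])
    return l==i
E
cat > a.py <<'E'
from h import *
t,s=shot("top"),shot("scene")
for nm,B,h,q0,ct,cs in(("Y",brick(.028),(20,35),(.64,-.137,.3),(324,173),(294,257)),("B",brick(.048),(105,125),(.48,-.105,-.2),(312,245),(243,214)),
   ("O",brick(.066),(3,15),(.49,-.30,.3),(397,240),(176,267))):
    ms=[cmask(t,*h,ct),cmask(s,*h,cs)]
    for k in ((0,),(1,),(0,1)):
        q,r=fit([(t,s)[i] for i in k],[ms[i] for i in k],B,q0);print(nm,k,[int(m.sum()) for m in ms],np.round(q[:2],4),np.degrees(q[2]).round(1),round(r,3))
ms=[]
for p in(t,s):
    m=ctrl.outline_of(p,"tray")[0]["pixels"]
    for l in("manifold_mid","injector_mid"):
        for d in ctrl.outline_of(p,l)[:1]: m=m|d["pixels"]
    m=m.astype(np.uint8);n,l,st,c=cv2.connectedComponentsWithStats(m);m=(l==1+np.argmax(st[1:,4])).astype(np.uint8)
    c=np.vstack(cv2.findContours(m,0,1)[0]);cv2.fillConvexPoly(m,cv2.convexHull(c),1);ms.append(m)
for k in ((0,),(1,),(0,1)):
    q,r=fit([(t,s)[i] for i in k],[ms[i] for i in k],TRAY,(.565,.22,-.1));print("T",k,[int(m.sum()) for m in ms],np.round(q[:2],4),np.degrees(q[2]).round(1),round(r,3))
# oven base corner points on top image at z=0
def ray(p,uv,z):
    Rm=cv2.Rodrigues(np.array(p["rvec"]))[0];d=Rm.T@np.linalg.inv(p["intrinsics"])@[*uv,1];c=-Rm.T@np.array(p["tvec"]).ravel();return c+d*(z-c[2])/d[2]
for uv in((50,240),(40,408)): print("oven",[ray(t,uv,z).round(3) for z in(0,.2)])
print("oven scene", [ray(s,uv,0).round(3) for uv in((313,92),(402,148),(448,107))])
E
python3 a.py
```

```text
Y (0,) [697, 1755] [ 0.6372 -0.1314] 25.1 0.019
Y (1,) [697, 1755] [ 0.6365 -0.1331] 25.2 0.022
Y (0, 1) [697, 1755] [ 0.6365 -0.1325] 25.2 0.023
B (0,) [965, 3745] [ 0.4715 -0.1033] -14.3 0.014
B (1,) [965, 3745] [ 0.4668 -0.0999] -19.8 0.607
B (0, 1) [965, 3745] [ 0.47   -0.1024] -16.9 0.495
O (0,) [1455, 2460] [ 0.4819 -0.2947] 25.1 0.007
O (1,) [1455, 2460] [ 0.4807 -0.2951] 23.5 0.019
O (0, 1) [1455, 2460] [ 0.4812 -0.295 ] 24.1 0.015
T (0,) [7197, 4732] [0.568 0.233] 8.8 0.002
T (1,) [7197, 4732] [0.5667 0.2322] 9.3 0.007
T (0, 1) [7197, 4732] [0.5676 0.2328] 9.0 0.004
oven [array([0.488, 0.506, 0.   ]), array([0.477, 0.411, 0.2  ])]
oven [array([0.111, 0.511, 0.   ]), array([0.164, 0.416, 0.2  ])]
oven scene [array([0.202, 0.481, 0.   ]), array([0.571, 0.393, 0.   ]), array([0.56 , 0.673, 0.   ])]
```

```bash
python3 - <<'E'
import cv2,numpy as np
s=cv2.imread("pics/scene0.png")[0:220,290:490];t=cv2.imread("pics/top0.png")[160:420,0:230]
a=cv2.resize(s,(500,550),interpolation=3);b=cv2.resize(t,(300,339),interpolation=3)
c=np.zeros((550,800,3),np.uint8);c[:,:500]=a;c[:339,500:]=b;cv2.imwrite("pics/oven.png",c)
E
```

```text
(no output)
```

View pics/oven.png

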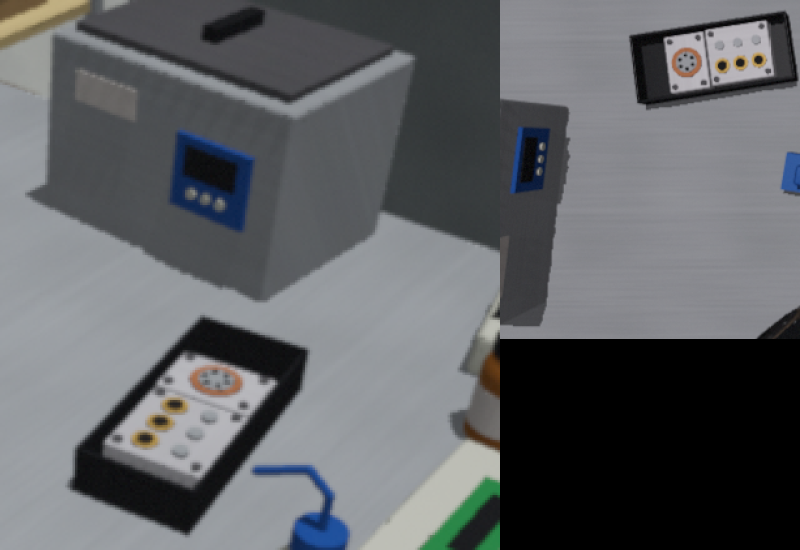

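Call:
carry_out(increments=[[0, 0, 4, 394, 498, 0, 0], [0, 0, 4, 394, 498, 0, 0], [0, 0, 4, 394, 498, 0, 0], [0, 0, 4, 394, 498, 0, 0], [0, 0, 4, 394, 498, 0, 0], [0, 0, 4, 394, 498, 0, 0], [0, 0, 4, 394, 498, 0, 0], [0, 0, 4, 394, 498, 0, 0], [0, 0, 4, 394, 498, 0, 0], [0, 0, 4, 394, 498, 0, 0], [0, 0, 4, 394, 498, 0, 0], [0, 0, 4, 394, 498, 0, 0], [0, 0, 4, 394, 498, 0, 0], [0, 0, 4, 394, 498, 0, 0], [0, 0, 4, 394, 498, 0, 0]])

```text
clock: 3.28
tool_pos: [0.6362, -0.1328, 0.2269]
orientation: [180.0, 0.0, 115.0]
force: [0.1, 0.4, -0.7]
opening: 0.0876
```

```bash
python3 - <<'E'
from h import *
w=shot("wrist");s=shot("scene");o=ctrl.get_obs();print(o["clock"],o["tool_pos"],o["orientation"])
m=cmask(w,20,35,(280,210))
q,r=fit([w],[m],brick(.028),(.637,-.132,.438));print(m.sum(),q[:2],np.degrees(q[2]),r)
cv2.imwrite("pics/w1.png",cv2.resize(np.hstack([w["pixels"],s["pixels"]]),(800,300)))
E
```

```text
3.375 [ 0.6364363  -0.13242827  0.22682254] [1.79980946e+02 6.78423208e-03 1.15027092e+02]
1932 [ 0.63820859 -0.1305148 ] 25.421440277105905 0.0258699087933567
```

View pics/w1.png

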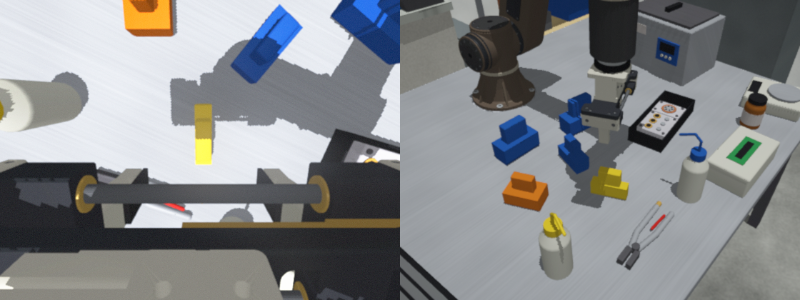

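Call:
carry_out(increments=[[0, 0, 0, 1, 1, -60, 0], [0, 0, 0, 1, 1, -110, 0], [0, 0, 0, 1, 1, -145, 0], [0, 0, 0, 1, 1, -165, 0], [0, 0, 0, 1, 1, -171, 0], [0, 0, 0, 1, 1, -171, 0], [0, 0, 0, 1, 1, -171, 1], [0, 0, 0, 1, 1, -171, 1], [0, 0, 0, 1, 1, -171, 1], [0, 0, 0, 1, 1, -171, 1], [0, 0, 0, 1, 1, -171, 1], [0, 0, 0, 1, 1, -171, 1], [0, 0, 0, 1, 1, -171, 1], [0, 0, 0, 1, 1, -171, 1], [0, 0, 0, 1, 1, -160, 1], [0, 0, 0, 1, 1, -110, 1], [0, 0, 0, 1, 1, -60, 1], [0, 0, 0, 1, 1, -20, 1], [0, 0, 0, 1, 1, -20, 1], [0, 0, 0, 1, 1, -20, 1]])

```text
clock: 5.88
tool_pos: [0.6372, -0.1307, 0.2066]
orientation: [180.0, -0.0, 115.1]
force: [0.3, -0.1, -1.8]
opening: 0.0239
```

```bash
cat > b.py <<'E'
from h import *
q=(.5676,.2328,np.radians(9))
s=shot("scene");t=shot("top");w=shot("wrist")
MAN=[box(.1,.11,.005,.039)];INJ=[box(.1,.07,.005,.039)]
out=[]
for n,p in(("t",t),("s",s),("w",w)):
    for l,B,y0 in(("manifold_mid",MAN,-.046),("injector_mid",INJ,.046)):
        d=ctrl.outline_of(p,l)
        if not d: print(n,l,"none");continue
        m=d[0]["pixels"];c,sn=np.cos(q[2]),np.sin(q[2])
        x,r=fit([p],[m],B,(q[0]-sn*y0,q[1]+c*y0,q[2]))
        dx=x[:2]-q[:2];loc=np.array([c*dx[0]+sn*dx[1],-sn*dx[0]+c*dx[1]])
        print(n,l,round(d[0]["confidence"],2),m.sum(),"local mm",(loc*1000).round(1),"yaw",np.degrees(x[2]).round(1),"res",round(r,3))
def crop(p,f):
    m=place([box(.14,.30,0,.06)],q)[0];uv=proj(p,m);a=np.clip(uv.min(0),0,[559,419]).astype(int);b=np.clip(uv.max(0),0,[559,419]).astype(int)
    I=p["pixels"].copy()
    for h in(.05,):
        cv2.polylines(I,[np.round(proj(p,place([np.array([[x,y,h] for x,y in((-.055,-.132),(.055,-.132),(.055,.132),(-.055,.132))])],q)[0])).astype(np.int32)],True,(0,255,0),1)
    I=I[a[1]:b[1],a[0]:b[0]];return cv2.resize(I,None,fx=f,fy=f,interpolation=cv2.INTER_NEAREST)
A,B=crop(t,3),crop(s,3)
H=max(A.shape[0],B.shape[0]);pad=lambda I:cv2.copyMakeBorder(I,0,H-I.shape[0],0,0,0)
cv2.imwrite("pics/tray.png",np.hstack([pad(A),pad(B)])[:600,:800])
E
python3 b.py
```

```text
t manifold_mid none
t injector_mid 0.76 736 local mm [ 5.9 63.7] yaw 29.2 res 1.059
s manifold_mid 0.79 1331 local mm [ -8.9 -33. ] yaw 15.9 res 0.211
s injector_mid 0.59 679 local mm [-8.2 70.1] yaw 26.0 res 0.506
w manifold_mid 0.84 2190 local mm [-32.1 -36.2] yaw 12.8 res 1.496
w injector_mid none
```

View pics/tray.png

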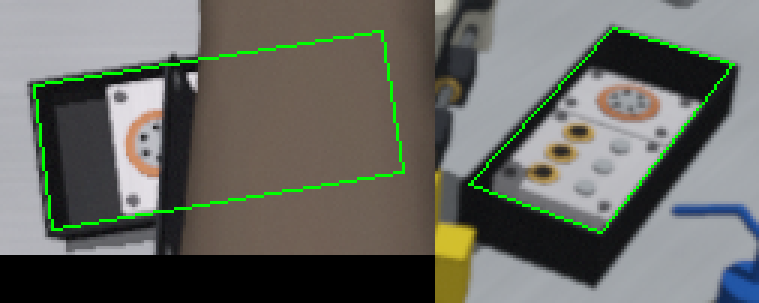

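```bash
cat > c.py <<'E'
from h import *
import sys
q=(.5676,.2328,np.radians(9))
def rect(I,p,z=.039,px=2):
    C=[(-.06,-.137),(.06,-.137),(.06,.137),(-.06,.137)]
    src=proj(p,place([np.array([[x,y,z] for x,y in C])],q)[0]).astype(np.float32)
    dst=np.array([[(y+.137)*1000*px,(x+.06)*1000*px] for x,y in C],np.float32)
    return cv2.warpPerspective(I,cv2.getPerspectiveTransform(src,dst),(274*px,120*px))
if __name__=="__main__":
    L=[]
    for n in("top","scene"):
        p=shot(n);r=rect(cv2.imread(f"pics/{n}0.png"),p);L.append(r)
        g=cv2.cvtColor(r,cv2.COLOR_BGR2GRAY).astype(float)
        prof=np.median(g[60:180],0); e=np.abs(np.diff(cv2.GaussianBlur(prof[None],(0,0),2)[0]))
        pk=[i for i in range(3,len(e)-3) if e[i]==e[i-3:i+4].max() and e[i]>3]
        print(n,"y edges mm",[(i/2-137+.25,round(prof[min(i+5,547)]-prof[i-5])) for i in pk])
        prof=np.median(g[:,150:380],1); e=np.abs(np.diff(cv2.GaussianBlur(prof[None],(0,0),2)[0]))
        print("x edges",[(i/2-60,round(prof[min(i+5,239)]-prof[i-5])) for i in range(3,len(e)-3) if e[i]==e[i-3:i+4].max() and e[i]>3])
    cv2.imwrite("pics/rect.png",np.vstack(L))
E
python3 c.py
```

```text
top y edges mm [(-134.25, 13), (-99.75, 96), (-85.25, -24), (-53.25, -24), (-20.25, -29), (8.75, -84), (13.25, 76), (26.25, -58), (69.25, 39), (81.75, -121)]
x edges [(-49.5, 99), (-22.0, -26), (50.0, -154), (57.5, 34)]
scene y edges mm [(-120.75, 48), (-102.75, 44), (-87.25, -26), (-23.25, -28), (24.75, -42), (82.25, -75)]
x edges [(-50.5, 110), (-28.0, -34), (50.0, -109)]
```

View pics/rect.png

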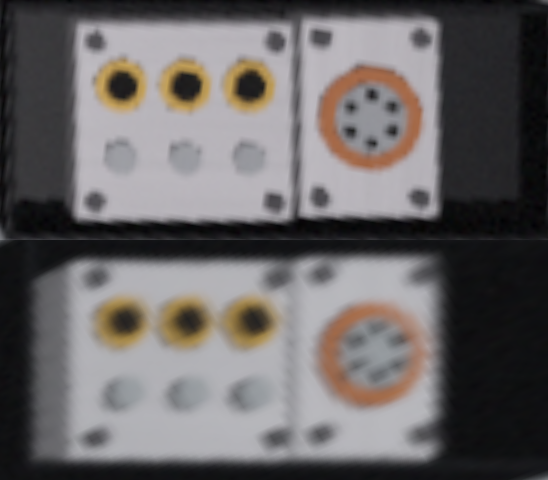

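Call:
carry_out(increments=[[0, 0, -4, -35, 20, 0, 1], [0, 0, -8, -70, 60, 0, 1], [0, 0, -12, -75, 110, 0, 1], [0, 0, -16, -70, 160, 0, 1], [0, 0, -16, -60, 210, 0, 1], [0, 0, -16, -51, 240, 0, 1], [0, 0, -16, -51, 249, 0, 1], [0, 0, -16, -51, 249, -20, 1], [0, 0, -16, -51, 249, -40, 1], [0, 0, -16, -51, 249, -50, 1], [0, 0, -16, -51, 249, -50, 1], [0, 0, -16, -51, 249, -50, 1], [0, 0, -16, -51, 249, -50, 1]])

```text
clock: 8.05
tool_pos: [0.5871, 0.1182, 0.1574]
orientation: [179.9, -0.0, 99.1]
force: [-0.3, -0.8, -1.2]
opening: 0.0238
```

```bash
cat > d.py <<'E'
from h import *
import sys
w,h,uv=dict(Y=(.028,(20,35),(330,230)),B=(.048,(105,125),(390,170)))[sys.argv[1]]
o=ctrl.get_obs();print(o["tool_pos"].round(4),o["orientation"].round(2),o["force"].round(1))
s=shot("scene");wr=shot("wrist");t=shot("top")
z=o["tool_pos"][2]-float(sys.argv[2]);q=(.5676,.2328,np.radians(9))
a=np.radians(o["orientation"][2]-90)
for n,p in(("s",s),("w",wr)):
    g=(o["tool_pos"][0],o["tool_pos"][1],a);c=proj(p,np.vstack(place(brick(w),g,z))).mean(0)
    m=cmask(p,*h,c);x,r=fit([p],[m],brick(w),g,z)
    d=x[:2]-q[:2];k,sn=np.cos(q[2]),np.sin(q[2])
    print(n,m.sum(),x.round(4),np.degrees(x[2]).round(1),"res",round(r,3),"local",((k*d[0]+sn*d[1])*1e3).round(1),((-sn*d[0]+k*d[1])*1e3).round(1))
cv2.imwrite(f"pics/{sys.argv[3]}.png",cv2.resize(np.hstack([s["pixels"][60:330,230:520],wr["pixels"][:270]]),(800,254),interpolation=3))
E
python3 d.py Y .056 y2
```

```text
[0.5871 0.1182 0.1574] [ 1.7993e+02 -2.0000e-02  9.9070e+01] [-0.3 -0.8 -1.2]
s 1317 [0.5877 0.1158 0.1901] 10.9 res 0.294 local 1.5 -118.7
w 5020 [0.5822 0.1179 0.1634] 9.4 res 0.781 local -3.5 -115.8
```

View pics/y2.png

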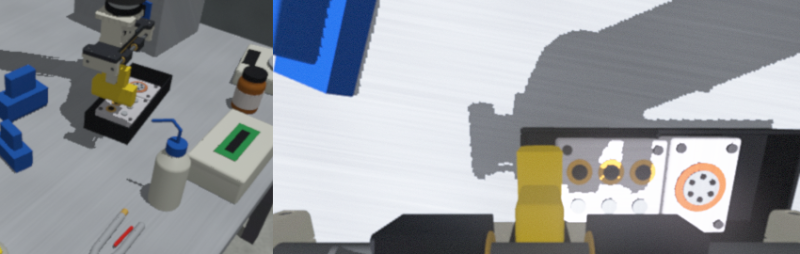

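```bash
cat > e.py <<'E'
from h import *
import sys
# argv: brick width, expected local y, sign(unused), out
w,yl,out=float(sys.argv[1]),float(sys.argv[2]),sys.argv[3]
q=(.5676,.2328,np.radians(9));p=shot("wrist")
I=cv2.resize(p["pixels"],None,fx=3,fy=3,interpolation=cv2.INTER_CUBIC)
def poly(b,g,z,col):
    X=np.array([[b[0],b[2],z],[b[1],b[2],z],[b[1],b[3],z],[b[0],b[3],z]])
    cv2.polylines(I,[np.round(proj(p,place([X],g)[0])*3+1).astype(np.int32)],True,col,1)
k,s=np.cos(q[2]),np.sin(q[2])
poly((-.055,.055,-.132,.132),q,.05,(0,255,0)); poly((-.05,.05,-.1013,.0087),q,.039,(0,0,255)); poly((-.05,.05,.0107,.0807),q,.039,(0,0,255))
poly((-.05,.05,-w/2,w/2),(q[0]-s*yl,q[1]+k*yl,q[2]),.05,(255,0,255))
c=proj(p,[[q[0]-s*yl-.03,q[1]+k*yl,.05]])[0]*3
a=np.clip(c-[400,300],0,[1680-800,1260-600]).astype(int)
cv2.imwrite(f"pics/{out}.png",I[a[1]:a[1]+600,a[0]:a[0]+800])
E
python3 e.py .028 -.1165 y3
```

```text
(no output)
```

View pics/y3.png

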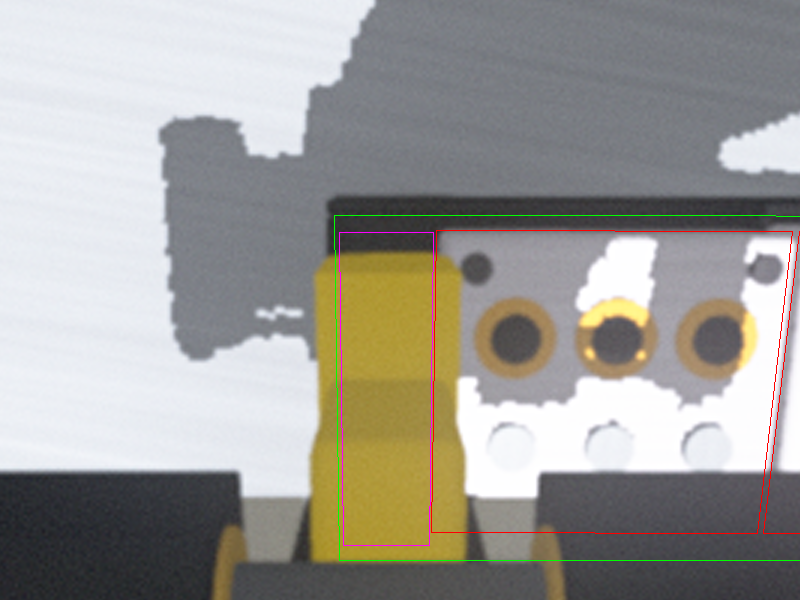

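```bash
python3 - <<'E'
import cv2,numpy as np
I=cv2.cvtColor(cv2.imread("pics/y3.png"),cv2.COLOR_BGR2GRAY)
for r in(205,220,228,238,246):
    print(r,[int(v) for v in I[r,310:460:3]])
E
python3 - <<'E'
import sys;sys.path.insert(0,".")
from h import *
p=shot("wrist");q=(.5676,.2328,np.radians(9))
c=proj(p,place([np.array([[-.06,-.137,.05],[-.055,-.132,.05],[-.05,-.1013,.039],[-.055,-.132,.005]])],q)[0])*3
print(c-c[1]+[335,215],p["intrinsics"],c[1])
E
```

```text
205 [124, 126, 126, 125, 124, 104, 68, 55, 55, 58, 58, 56, 60, 58, 59, 55, 54, 56, 54, 57, 57, 55, 57, 55, 56, 50, 54, 54, 58, 54, 57, 57, 56, 54, 59, 54, 55, 50, 54, 55, 57, 55, 54, 51, 54, 54, 57, 54, 60, 52]
220 [126, 123, 127, 127, 121, 106, 70, 52, 150, 52, 50, 54, 54, 56, 54, 54, 57, 50, 54, 55, 55, 55, 54, 53, 54, 50, 52, 52, 53, 56, 54, 54, 55, 54, 56, 53, 54, 49, 55, 54, 54, 53, 58, 53, 51, 52, 51, 55, 56, 57]
228 [124, 124, 125, 126, 123, 106, 65, 52, 150, 50, 51, 55, 47, 50, 54, 52, 53, 55, 57, 53, 55, 55, 56, 58, 56, 54, 53, 54, 54, 54, 57, 53, 53, 54, 54, 54, 55, 57, 50, 61, 50, 52, 58, 63, 62, 76, 81, 82, 85, 81]
238 [124, 126, 125, 122, 120, 102, 69, 49, 150, 56, 49, 47, 54, 51, 55, 54, 59, 51, 56, 56, 55, 53, 52, 55, 54, 57, 55, 56, 52, 53, 52, 54, 55, 58, 50, 54, 54, 57, 55, 52, 55, 105, 76, 98, 130, 137, 138, 143, 145, 147]
246 [125, 127, 127, 125, 123, 103, 68, 50, 150, 51, 51, 52, 51, 49, 58, 55, 58, 56, 56, 52, 55, 56, 57, 51, 56, 54, 54, 52, 50, 55, 53, 58, 56, 56, 54, 57, 52, 60, 49, 56, 54, 105, 76, 109, 124, 138, 142, 150, 151, 155]
[[317.68832427 197.53153317]
 [335.         215.        ]
 [437.04021925 230.17622326]
 [342.92673581 209.38400133]] [[292.96845507   0.         283.16220831]
 [  0.         292.96845507 206.20446121]
 [  0.           0.           1.        ]] [794.66450669 425.43962943]
```

Call:
carry_out(increments=[[0, 0, 0, -1.4, 0.8, -20, 1], [0, 0, 0, -1.4, 0.8, -40, 1], [0, 0, 0, -1.4, 0.8, -50, 1], [0, 0, 0, -1.4, 0.8, -54, 1], [0, 0, 0, -1.4, 0.8, -58, 1], [0, 0, 0, -1.4, 0.8, -62, 1], [0, 0, 0, -1.4, 0.8, -66, 1], [0, 0, 0, -1.4, 0.8, -70, 1], [0, 0, 0, -1.4, 0.8, -70, 1]])

```text
clock: 9.43
tool_pos: [0.5851, 0.1189, 0.0862]
orientation: [-180.0, 0.0, 99.1]
force: [0.1, -0.4, -1.1]
opening: 0.0239
```

Call:
carry_out(increments=[[0, 0, 0, 0, 0, -5, 1], [0, 0, 0, 0, 0, -10, 1], [0, 0, 0, 0, 0, -14, 1], [0, 0, 0, 0, 0, -18, 1], [0, 0, 0, 0, 0, -21, 1], [0, 0, 0, 0, 0, -24, 1], [0, 0, 0, 0, 0, -26, 1], [0, 0, 0, 0, 0, -26, 1]])

```text
clock: 10.42
tool_pos: [0.5853, 0.119, 0.0606]
orientation: [180.0, 0.0, 99.1]
force: [1.5, 0.8, -1.0]
opening: 0.024
```

Call:
carry_out(increments=[[0, 0, 0, 0, 0, -1, 1], [0, 0, 0, 0, 0, -1.5, 1], [0, 0, 0, 0, 0, -1.5, 1]])

```text
clock: 10.8
tool_pos: [0.5854, 0.119, 0.0605]
orientation: [180.0, -0.0, 99.1]
force: [-4.6, -0.0, 10.0]
opening: 0.0241
```

Call:
carry_out(increments=[[0, 0, 0, 0, 0, 0, 0], [0, 0, 0, 0, 0, 0, 0], [0, 0, 0, 0, 0, 0, 0], [0, 0, 0, 0, 0, 0, 0], [0, 0, 0, 0, 0, 0, 0], [0, 0, 0, 0, 0, 20, 0], [0, 0, 0, 0, 0, 60, 0], [0, 0, 0, 0, 0, 110, 0], [0, 0, 0, 0, 0, 140, 0], [0, 0, -6, -30, -50, 140, 0], [0, 0, -14, -60, -105, 140, 0], [0, 0, -20, -90, -160, 140, 0], [0, 0, -23, -110, -210, 140, 0], [0, 0, -23, -114, -222, 140, 0], [0, 0, -23, -114, -222, 140, 0], [0, 0, -23, -114, -222, 140, 0]])

```text
clock: 12.8
tool_pos: [0.4718, -0.1024, 0.199]
orientation: [180.0, -0.0, 76.1]
force: [-0.4, 0.5, -0.2]
opening: 0.0876
```

```bash
python3 - <<'E'
from h import *
o=ctrl.get_obs();print(o["clock"],o["tool_pos"].round(4),o["orientation"].round(2))
w=shot("wrist");s=shot("scene");t=shot("top")
for n,p in(("w",w),("s",s)):
    c=proj(p,[[.4715,-.103,.05]])[0];m=cmask(p,105,125,c)
    q,r=fit([p],[m],brick(.048),(.4715,-.103,-.25));print(n,m.sum(),q[:2].round(4),np.degrees(q[2]).round(1),round(r,3))
# seated yellow, from scene and top: compare at z=.005
for n,p in(("s",s),("t",t)):
    c=proj(p,[[.586,.118,.07]])[0];m=cmask(p,20,35,c);B=[box(.06,.024,.045,.09),box(.1,.028,.045,.0451)]
    q,r=fit([p],[m],B,(.586,.118,.157),.005);print("Y",n,m.sum(),q[:2].round(4),np.degrees(q[2]).round(1),round(r,3))
cv2.imwrite("pics/b1.png",np.hstack([cv2.resize(w["pixels"],(400,300)),cv2.resize(s["pixels"][90:270,200:440],(400,300),interpolation=3)]))
E
```

```text
12.8 [ 0.4718 -0.1024  0.199 ] [180.    -0.    76.11]
w 3920 [ 0.4731 -0.1023] -14.4 0.016
s 3644 [ 0.4668 -0.1   ] -19.1 0.582
Y s 867 [0.5848 0.1142] 9.1 0.012
Y t 478 [0.5957 0.119 ] 9.1 0.24
```

View pics/b1.png

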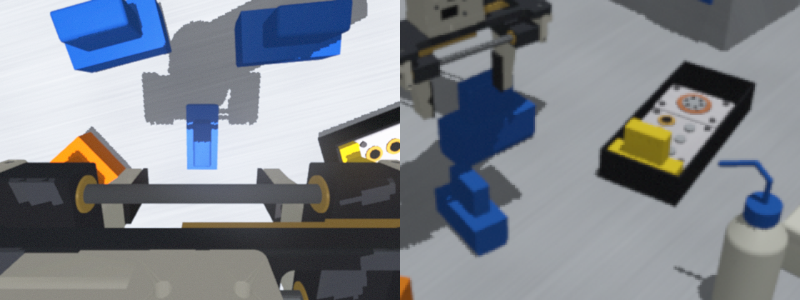

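Call:
carry_out(increments=[[0, 0, -0.5, 1, 0, -50, 0], [0, 0, -0.5, 1, 0, -95, 0], [0, 0, -0.5, 1, 0, -125, 0], [0, 0, -0.5, 1, 0, -140, 0], [0, 0, -0.5, 1, 0, -143, 0], [0, 0, -0.5, 1, 0, -143, 0], [0, 0, -0.5, 1, 0, -143, 1], [0, 0, -0.5, 1, 0, -143, 1], [0, 0, -0.5, 1, 0, -143, 1], [0, 0, -0.5, 1, 0, -143, 1], [0, 0, -0.5, 1, 0, -143, 1], [0, 0, -0.5, 1, 0, -143, 1], [0, 0, -0.5, 1, 0, -143, 1], [0, 0, -0.5, 1, 0, -143, 1], [0, 0, -0.5, 1, 0, -130, 1], [0, 0, -0.5, 1, 0, -80, 1], [0, 0, -0.5, 1, 0, -30, 1], [0, 0, -0.5, 1, 0, 0, 1], [0, 0, -0.5, 1, 0, 0, 1], [0, 0, -0.5, 1, 0, 0, 1]])

```text
clock: 15.45
tool_pos: [0.4717, -0.103, 0.1989]
orientation: [-180.0, -0.0, 75.6]
force: [0.2, -0.3, -1.5]
opening: 0.0241
```

Call:
carry_out(increments=[[0, 0, 4, 10, 50, 0, 1], [0, 0, 8, 20, 105, 0, 1], [0, 0, 12, 30, 160, 0, 1], [0, 0, 16, 40, 215, 0, 1], [0, 0, 20, 50, 270, 0, 1], [0, 0, 23.4, 60, 325, 0, 1], [0, 0, 23.4, 70, 380, 0, 1], [0, 0, 23.4, 76, 420, 0, 1], [0, 0, 23.4, 79, 441, 0, 1], [0, 0, 23.4, 79, 441.5, -20, 1], [0, 0, 23.4, 79, 441.5, -42, 1], [0, 0, 23.4, 79, 441.5, -42, 1], [0, 0, 23.4, 79, 441.5, -42, 1]])

```text
clock: 17.08
tool_pos: [0.5516, 0.3381, 0.1575]
orientation: [180.0, 0.0, 99.0]
force: [-0.2, 0.7, -1.1]
opening: 0.0242
```

```bash
python3 e.py .048 .107 b2; python3 - <<'E'
import sys;sys.path.insert(0,".")
from h import *
I=cv2.cvtColor(cv2.imread("pics/b2.png"),cv2.COLOR_BGR2GRAY)
p=shot("wrist");o=ctrl.get_obs();print(o["tool_pos"],o["orientation"]);q=(.5676,.2328,np.radians(9))
P=place([np.array([[-.055,.132,.05],[-.06,.137,.05],[-.05,.0807,.039],[-.03,.107,.05]])],q)[0]
c=proj(p,P)*3;a=np.clip(c[3]-[400,300],0,[880,660]).astype(int)
print("pred px inner,outer,inj",(c[:3]-a).round(1),"principal",283.16*3-a[0])
E
```

```text
[0.55177568 0.33853547 0.158157  ] [ 1.79927843e+02 -4.16817348e-02  9.89599484e+01]
pred px inner,outer,inj [[485.1 215.6]
 [502.5 198.2]
 [315.6 230.8]] principal 401.48
```

View pics/b2.png

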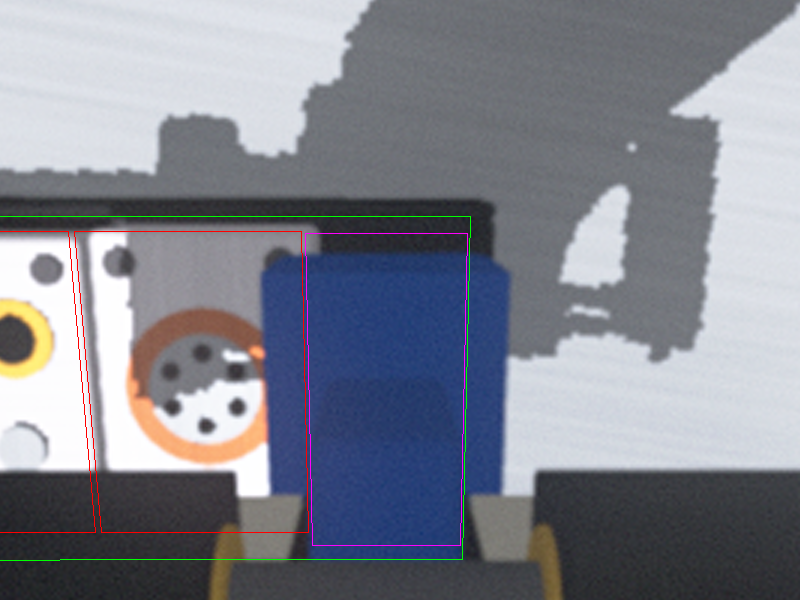

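Call:
carry_out(increments=[[0, 0, 0, -1.1, 2.1, -20, 1], [0, 0, 0, -1.1, 2.1, -40, 1], [0, 0, 0, -1.1, 2.1, -50, 1], [0, 0, 0, -1.1, 2.1, -54, 1], [0, 0, 0, -1.1, 2.1, -58, 1], [0, 0, 0, -1.1, 2.1, -62, 1], [0, 0, 0, -1.1, 2.1, -64, 1], [0, 0, 0, -1.1, 2.1, -64, 1], [0, 0, 0, -1.1, 2.1, -64, 1]])

```text
clock: 18.3
tool_pos: [0.5503, 0.3406, 0.0932]
orientation: [180.0, -0.0, 99.0]
force: [-0.4, -0.2, -1.4]
opening: 0.0238
```

Free so far; continue.

Call:
carry_out(increments=[[0, 0, 0, 0, 0, -3, 1], [0, 0, 0, 0, 0, -6, 1], [0, 0, 0, 0, 0, -8, 1], [0, 0, 0, 0, 0, -10, 1], [0, 0, 0, 0, 0, -12, 1], [0, 0, 0, 0, 0, -12, 1]])

```text
clock: 19.05
tool_pos: [0.5501, 0.3405, 0.0808]
orientation: [-180.0, 0.0, 99.0]
force: [0.4, 0.4, -1.0]
opening: 0.0239
```

Call:
carry_out(increments=[[0, 0, 0, 0, 0, -4, 1], [0, 0, 0, 0, 0, -8, 1], [0, 0, 0, 0, 0, -12, 1], [0, 0, 0, 0, 0, -15, 1], [0, 0, 0, 0, 0, -18, 1], [0, 0, 0, 0, 0, -20, 1], [0, 0, 0, 0, 0, -21.5, 1], [0, 0, 0, 0, 0, -21.5, 1]])

```text
clock: 20.05
tool_pos: [0.5502, 0.3405, 0.0611]
orientation: [180.0, -0.0, 99.0]
force: [-5.1, -1.3, 10.9]
opening: 0.0236
```

Call:
carry_out(increments=[[0, 0, 0, 0, 0, 0, 0], [0, 0, 0, 0, 0, 0, 0], [0, 0, 0, 0, 0, 0, 0], [0, 0, 0, 0, 0, 0, 0], [0, 0, 0, 0, 0, 0, 0], [0, 0, 0, 0, 0, 20, 0], [0, 0, 0, 0, 0, 70, 0], [0, 0, 0, 0, 0, 120, 0], [0, 0, 0, 0, 0, 160, 0], [0, 0, 0, -15, -60, 160, 0], [0, 0, 0, -30, -120, 160, 0], [0, 0, 0, -45, -180, 160, 0], [0, 0, 0, -60, -240, 160, 0], [0, 0, 0, -75, -300, 160, 0], [0, 0, 0, -90, -360, 160, 0], [0, 0, 0, -100, -400, 160, 0], [0, 0, 0, -100, -400, 160, 0], [0, 0, 0, -100, -400, 160, 0]])

```text
clock: 22.3
tool_pos: [0.4504, -0.0594, 0.2198]
orientation: [180.0, -0.0, 98.9]
force: [-0.6, -0.2, -0.0]
opening: 0.088
```

```bash
python3 - <<'E'
from h import *
s=shot("scene");t=shot("top");o=ctrl.get_obs();print(o["clock"],o["force"].round(1),o["opening"])
for l,w,h,g in(("Y",.028,(20,35),(.586,.118)),("B",.048,(105,125),(.5502,.3405))):
  for n,p in(("s",s),("t",t)):
    m=cmask(p,*h,proj(p,[[*g,.07]])[0]);B=[box(.06,.024,.045,.09),box(.1,w,.044,.045)]
    best=[(round(z*1e3),)+fit([p],[m],B,(*g,.157),z) for z in(.002,.005,.008,.012)]
    print(l,n,m.sum(),[(b[0],b[1].round(4),round(b[2],3)) for b in best])
A=cv2.resize(s["pixels"][90:270,250:490],(480,360),interpolation=3);B=cv2.resize(t["pixels"][150:270,80:240],(320,240),interpolation=3)
cv2.imwrite("pics/end.png",np.hstack([A,cv2.copyMakeBorder(B,0,120,0,0,0)]))
E
```

```text
22.4 [-0.1 -0.2 -0.3] 0.08767045821825584
Y s 863 [(2, array([0.5821, 0.1187, 0.1364]), np.float64(0.013)), (5, array([0.5846, 0.1149, 0.1331]), np.float64(0.013)), (8, array([0.5867, 0.1114, 0.1387]), np.float64(0.014)), (12, array([0.5896, 0.1069, 0.1318]), np.float64(0.014))]
Y t 658 [(2, array([0.5841, 0.1171, 0.1566]), np.float64(0.01)), (5, array([0.5834, 0.1167, 0.1643]), np.float64(0.01)), (8, array([0.5833, 0.1163, 0.1631]), np.float64(0.01)), (12, array([0.5826, 0.1157, 0.16  ]), np.float64(0.01))]
B s 910 [(2, array([0.5513, 0.3339, 0.1835]), np.float64(0.021)), (5, array([0.5533, 0.329 , 0.1986]), np.float64(0.021)), (8, array([0.556 , 0.325 , 0.1981]), np.float64(0.019)), (12, array([0.5591, 0.3189, 0.2184]), np.float64(0.018))]
B t 1155 [(2, array([0.5492, 0.3387, 0.1492]), np.float64(0.007)), (5, array([0.549 , 0.3375, 0.1488]), np.float64(0.006)), (8, array([0.5485, 0.3369, 0.1573]), np.float64(0.005)), (12, array([0.5485, 0.3354, 0.1535]), np.float64(0.004))]
```

View pics/end.png

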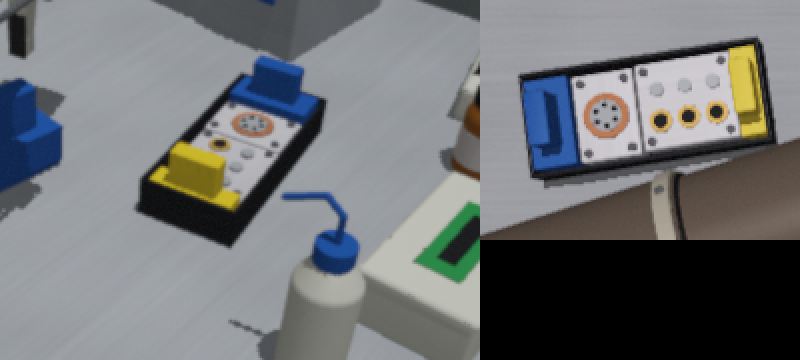

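```bash
python3 -c "
from plant import ctrl
print(ctrl.close_job())"
```

```text
the job is handed in; nothing more can be done
None
```

I seated the yellow brick in the narrow gap beside the manifold and the smallest blue brick in the wide gap beside the injector. I handed the job in at about 22.4 s; no verdict was returned.

**Seating:** each brick was pressed down until it bottomed at about 10–11 N. The tool then stood at 60.5 mm (yellow) and 61 mm (blue), against the 61 mm expected for a brick on the tray floor.

**Last pictures:** both bricks look upright and level with the rim, the two blocks lie flat, and the gripper is open and clear of everything. The gripper was only closed on the two ribs, with the fingertips about 10 mm above the rim. I did not re-measure the orange brick or the bystanders at the end, but the planned paths and the force readings gave no sign of contact with them.

**Checks that disagreed:**
- **Position fits:** the overhead fit of each seated brick agreed with the tool to 2–3 mm. In the slanted view, yellow was about 4 mm off and the partly hidden blue about 12 mm off. I trusted the contact heights and the pictures over the slanted-view fits.
- **Blocks:** the wrist view before the blue brick went in put the blocks about 4–5 mm along the tray from where the first fit had them. Either the yellow brick had nudged them or the camera was off. I moved the blue target about 2 mm toward the end wall, and the brick went in without resistance.

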